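Park the succulent caddy in its bay and brake it

ROBOT

A 7-joint arm with a two-finger parallel gripper is mounted at the origin on the work surface. World frame = base frame: x ahead of the robot, y to its left, z up, the work surface at z = 0. Lengths are in m, angles in rad, forces in N, time in s.
With the tool pointing down it reaches from about 0.4 to 0.85 m from the base axis. Payload 10.4 kg.
Tool frame: the origin (TCP) lies midway between the tips of the shut fingers; the grasp point (between the pads) lies 19 mm behind it; z points along the fingers, y is the line along which they close (so a half turn about z gives the same grasp; the last joint's range is limited). The gripper opens to 87 mm and grips with 3 to 60 N. Pads are 19 mm wide; open, the fingers measure 117 mm over their backs; the gripper's body (75 mm by 190 mm) begins 51 mm behind the grasp point.
Start: joints at [1.194, 0.332, -0.065, 1.46, 0.022, 1.35, -0.088], TCP at [0.217, -0.586, 0.223] pointing down, gripper open.
Joint ranges: [-2.6, 2.6], [-0.5, 2.12], [-1.47, 1.34], [0.16, 2.42], [-1.27, 4.41], [0.06, 2.06], [-2.6, 2.6]. Speed limits (rad/s): [2.22, 2.22, 2.79, 2.79, 3.14, 3.14, 3.14].

INTERFACE

Orientations are given as a rotation vector (axis times angle).
In Python, from rig import read_state, read_camera, finish_job gives the robot as it stands.
- The arm moves only by the shell command python3 -m handwheel 'ROWS'. ROWS is JSON, a list of rows, each a list of 7 numbers: the opening in per cent of the stroke, from 0 (shut) to 100 (fully open), then the shift along the tool's x, y, z in mm, then the turn, a rotation vector about the tool's x, y, z in rad. In form: [[fingers, x, y, z, rx, ry, rz], ...]. A call has exactly 8 rows; each row shifts and turns the commanded pose from where the row before left it, along the tool's axes as they then stand; what a row does not reach is not made up. A row lasts 1/10 s, in which the tool goes at most 50 mm and 8.59 degrees, less where a joint would pass 70% of its speed; a pose out of reach is approached as far as the arm can. A call is refused whole if a number of a shift passes 50 or a number of a turn 0.15, either way. A call with a gripper value outside its range is refused whole. The fingers move at their own pace and stop on an object; the grip force is fixed at half the most. Time passes only in rows, so rows that do not move let the fingers close, or fill a call up. It gives the time, the measured TCP pose, the force, the opening and the grip force at its end, in the units of the state.
- read_state(): the state, without advancing time (a new reading comes with each control period).
- read_camera(name): name is "scene" or "top" or "wrist"; returns a dict with "img" (384x512x3 uint8, red, green, blue), "fx", "fy", "cx", "cy" (pixels), "rvec" (rotation vector, rad) and "tvec" (3), from world to camera coordinates, as OpenCV has them. Camera axes: x right, y down, z forward; pixel columns grow to the right and rows downward; lengths in m; the calibration is good to about 2 mm. A picture is of the moment at which its call begins. There is no depth.
- finish_job(): hands the job in; it is judged then, once.
The state is a dict: "time_s": time; "joint_pos": joint angles; "qvel": joint speeds; "joint_torque": joint torques, N m; "eef_pos": TCP position; "tcp_rot": TCP orientation; "wrist_force": force on the tool from outside, world axes, zero at the start; "moment": the same for the moment, N m; "grip_width": finger opening in m; "gripper_force": force on a finger pad.
Only numpy, scipy, OpenCV 4.12 (cv2) and the standard library are available. Lean on these libraries where they do the work, as an engineer would, in place of code of your own. Each camera call takes 0.05 s, during which the arm holds its last target. There are 200 camera calls.

TASK

Roll the little plant caddy along, all castors on the bench, until its swivel castors trail straight out behind it, then steer it squarely into the blue-taped bay until it bears firmly, but without ramming, on both rubber buffers. Then press down both red brake pedals, gently enough not to tip it, so that it stays parked there; keep the dish of succulents in place on it and leave the mouse, petri dish and slide box alone.

Things in the scene. Friction and masses are not known exactly. Their poses are not given: they have to be found in the camera images.
- caddy: Plant caddy: slatted wooden deck 160 mm long (x) by 190 mm wide (y), its top 56 mm and underside 42 mm above the bench, on four swivel castors. Origin on the bench under the deck's centre; x points to its front (the end opposite the handle), y to its left. With the dish it weighs about 0.9 kg (0.7 to 1.2) and rolls with about 0.8 N once moving. It must be rolled, not lifted or tipped.
- handle (a point): Middle of the straight grip bar of the caddy's steel hoop handle: bar 12 mm thick, 70 mm long along the caddy's y, its centre line 75 mm above the bench and 120 mm behind the caddy's origin, so 34 mm clear of the deck's rear edge; nothing is under it. Fixed to the caddy, axes as the caddy's.
- axle_front_left (a point): Wheel centre of the front left castor (wheel 32 mm across). The castor swivels freely about a vertical axis at (58, 75) mm in the caddy's frame; the wheel centre lies 16 mm from that axis. Trailing straight: wheel centre 16 mm behind the axis, at (42, 75). Castors start at any angle and swing round within about 50 to 80 mm of straight run.
- axle_front_right (a point): The same for the front right castor: axis at (58, -75) mm, trailing straight at (42, -75).
- axle_rear_left (a point): The same for the rear left castor: axis at (-58, 75) mm, trailing straight at (-74, 75).
- axle_rear_right (a point): The same for the rear right castor: axis at (-58, -75) mm, trailing straight at (-74, -75).
- brake_left (a joint): Brake pedal of the rear left castor, rad: 0 is up (off); it is on when its shoe bites the wheel at about 0.2 to 0.22, some 9 mm down at the pedal. Takes about 6 to 7 N straight down on the pedal and stays where it is left. More than about 18 N may tip the caddy.
- brake_right (a joint): The same for the rear right castor.
- pedal_left (a point): Middle of the top face of the rear left castor's red brake pedal, 30 mm long (fore and aft) by 20 mm wide, 40 mm above the bench when up. It turns with the castor, 44 mm from its swivel axis on the wheel's side; with the castor trailing it sticks out behind the deck, its middle 22 mm behind the deck's rear edge, clear from above; otherwise it may lie under the deck.
- pedal_right (a point): The same for the rear right castor.
- dish: White ceramic dish of succulents, 116 mm across, 40 mm high (plants to 55 mm), standing loose on the deck with its centre about 14 mm (11 to 18) ahead of the deck's centre. Origin: centre of its underside.
- bay: Parking bay fixed to the bench: dark oak upstand 250 mm wide, 75 mm high, with two black rubber buffers facing the run-in, and a blue tape outline. Origin on the bench in the middle of the tape outline; x points in the direction of running in, y to the left. The buffer faces lie at x = 80 mm. A caddy fully home stands with its origin on the bay's origin and its x along the bay's x, the deck's flat front edge on both faces.
- buffer_left: Left rubber buffer, 22 mm round, axis along the bay's x, 49 mm above the bench, at y = +60 mm in the bay's frame; origin at the centre of its face. Stiff: it gives about 1 mm per 6 N and slowly returns. Seated firmly means 4 to 8 N on each buffer; over 18 N on one is ramming.
- buffer_right: The same at y = -60 mm.
- mouse: Bystander: grey computer mouse, 104 x 62 x 34 mm. Origin: centre of its underside.
- petri_dish: Bystander: clear petri dish, 90 mm across, 16 mm high. Origin: centre of its underside.
- slide_box: Bystander: blue box for slides, 100 x 85 x 30 mm. Origin: centre of its underside.
Things that resemble listed ones, but are neither listed nor needed, are in the scene too. Of the things like the dish, leave any that is pink or yellow; of the rest the larger one is meant.

How it is judged:
By the outcome, as a careful person would: the job done as asked, in the order asked, and still so for the second after the job is handed in, with the robot touching nothing.
It also fails if it takes over 72 s, if anything falls off the work surface, if the arm or the gripper's body presses on something with over 40 N, if the wrist force passes 120 N, or if a joint passes its speed limit or range.

## Working session

There is one attempt and no reset: what is moved stays moved. The work goes in short steps, Python scripts to look and compute and a shell command to move; the robot and the scene stay as the last step left them, time stands still between calls to the robot, and variables do not carry over. Pictures are saved under pics/ and viewed, at most 10 in all, crops included, and the job is handed in when it is done.

```bash
mkdir -p pics; ls
cat > h.py <<'E'
import numpy as np, cv2
from rig import read_state, read_camera
def proj(c,P):
    K=np.array([[c['fx'],0,c['cx']],[0,c['fy'],c['cy']],[0,0,1.]])
    return cv2.projectPoints(np.array(P,float).reshape(-1,1,3),np.array(c['rvec'],float),np.array(c['tvec'],float),K,None)[0].reshape(-1,2)
def back(c,uv,z):
    R=cv2.Rodrigues(np.array(c['rvec'],float))[0];t=np.array(c['tvec'],float)
    o=-R.T@t; d=R.T@np.array([(uv[0]-c['cx'])/c['fx'],(uv[1]-c['cy'])/c['fy'],1.])
    return o+d*(z-o[2])/d[2]
def snap(n,f,crop=None,k=1):
    c=read_camera(n); im=c['img'][:,:,::-1]
    if crop: u0,v0,u1,v1=crop; im=im[v0:v1,u0:u1]
    im=cv2.resize(np.ascontiguousarray(im),None,fx=k,fy=k,interpolation=cv2.INTER_CUBIC)
    cv2.imwrite('pics/'+f,im); return c
E
python3 -c "
from h import *
import pickle
for n in ('top','scene'):
    c=snap(n,n+'0.png',k=1.5); pickle.dump(c,open(n+'.pkl','wb'))
    R=cv2.Rodrigues(np.array(c['rvec']))[0]; print(n,c['fx'],-R.T@np.array(c['tvec']),R[2])
s=read_state(); print(s['eef_pos'],s['tcp_rot'],s['wrist_force'])
print(cv2.Rodrigues(np.array(s['tcp_rot'],float))[0])
"
```

```text
pics
top 422.9186009545524 [0.42731393 0.02119597 1.08403746] [ 0.15401896 -0.00740759 -0.98804012]
scene 346.8027711767206 [1.37284167 0.27690293 0.60782883] [-0.77998586 -0.28795977 -0.55560888]
[ 0.2164151  -0.58595723  0.22182304] [-3.09128953e+00 -5.52674033e-01  3.97698504e-04] [-0.34811239 -0.62901968 -1.11663921]
[[ 9.38052424e-01  3.46493034e-01 -4.75834312e-04]
 [ 3.46493360e-01 -9.38051628e-01  1.22232079e-03]
 [-2.28315129e-05 -1.31147441e-03 -9.99999140e-01]]
```

View pics/top0.png

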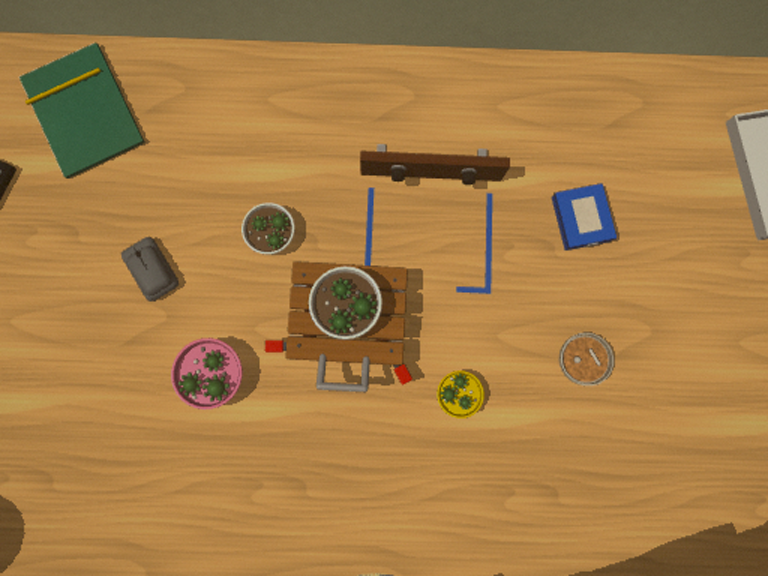

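View pics/scene0.png

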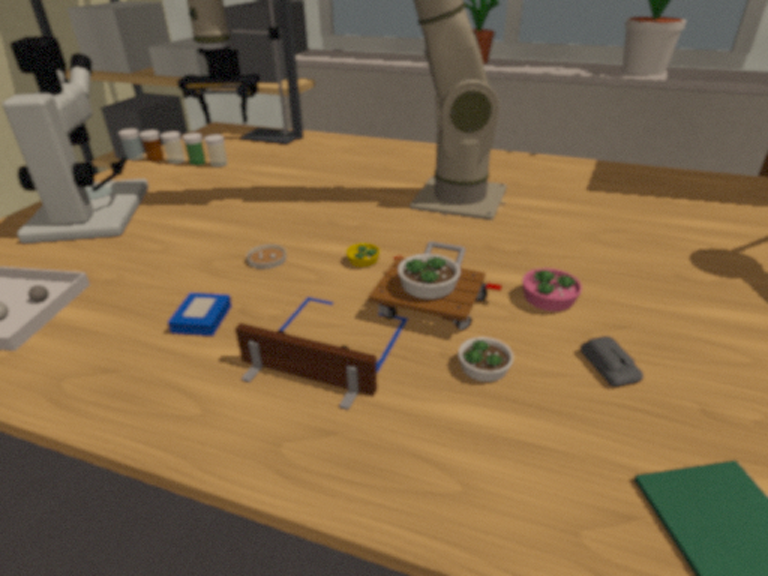

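```bash
python3 -c "
from h import *
import pickle
c=pickle.load(open('top.pkl','rb'))
for n,u,v,z in [('FL',291,262,.056),('FR',408,268,.056),('RL',286,357,.056),('RR',404,365,.056),('h1',318,389,.075),('h2',367,391,.075),('pL',274,346,.04),('pR',402,374,.04),
 ('tapeL',371,188,0),('tapeL2',367,265,0),('tapeR',490,194,0),('tapeRc',488,291,0),('rear',457,289,0),('bufL',398,180,.049),('bufR',468,183,.049),('upL',361,152,.075),('upR',509,159,.075),('dish',345,302,.096),('decoy',269,228,.04),('yel',461,393,.03),('pink',207,373,.04)]:
    print(n,back(c,(u/1.5,v/1.5),z).round(3))
im=c['img'][90:290,170:370,::-1]
cv2.imwrite('pics/crop.png',cv2.resize(np.ascontiguousarray(im),(800,800))[0:600] if 0 else cv2.resize(np.ascontiguousarray(im),(600,600),interpolation=cv2.INTER_CUBIC))
"
```

```text
FL [0.623 0.154 0.056]
FR [ 0.619 -0.039  0.056]
RL [0.468 0.155 0.056]
RR [ 0.46  -0.035  0.056]
h1 [0.418 0.1   0.075]
h2 [0.417 0.023 0.075]
pL [0.485 0.177 0.04 ]
pR [ 0.446 -0.033  0.04 ]
tapeL [0.772 0.027 0.   ]
tapeL2 [0.633 0.029 0.   ]
tapeR [ 0.767 -0.185  0.   ]
tapeRc [ 0.593 -0.181  0.   ]
rear [ 0.595 -0.127  0.   ]
bufL [ 0.772 -0.019  0.049]
bufR [ 0.77  -0.138  0.049]
upL [0.809 0.045 0.075]
upR [ 0.805 -0.202  0.075]
dish [0.554 0.061 0.096]
decoy [0.683 0.196 0.04 ]
yel [ 0.418 -0.131  0.03 ]
pink [0.439 0.284 0.04 ]
```

View pics/crop.png

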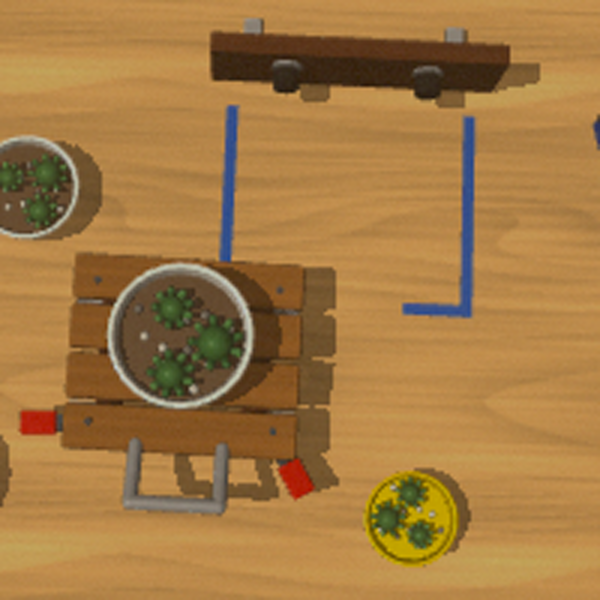

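The dish to carry is the large white one on the caddy (crop pixel 180,335). The look-alikes are the small white pot (25,187), the yellow pot (410,517) and the pink pot, left of the crop. The handle bar's middle is at crop pixel (175,503), the left pedal at (38,421) and the right pedal at (295,478). The buffers are at (287,78) and (428,82).

```bash
cat >> h.py <<'E'
def pose():
    s=read_state(); R=cv2.Rodrigues(np.array(s['tcp_rot'],float))[0]; return np.array(s['eef_pos']),R
def plan(way):
    """way: list of (x,y,z,yaw_deg,n); yaw of tool x. prints rows' shift (mm) and turn in tool axes"""
    p,R=pose()
    from scipy.spatial.transform import Rotation as Ro
    for x,y,z,yaw,n in way:
        a=np.radians(yaw); T=np.array([[np.cos(a),np.sin(a),0],[np.sin(a),-np.cos(a),0],[0,0,-1.]])
        w=Ro.from_matrix(R.T@T).as_rotvec()/n; d=(np.array([x,y,z])-p)/n
        for k in range(n):
            print((R.T@d*1000).round(1).tolist(), w.round(3).tolist()); R=R@Ro.from_rotvec(w).as_matrix()
        p=np.array([x,y,z])
E
python3 -c "
from h import *
plan([(.45,-.26,.22,88.6,8),(.42,.0615,.16,88.6,8)])"
```

```text
[41.5, -28.1, 0.3] [-0.0, -0.0, -0.149]
[45.2, -21.6, 0.3] [-0.0, -0.0, -0.149]
[47.9, -14.7, 0.2] [-0.0, -0.0, -0.149]
[49.6, -7.4, 0.2] [-0.0, -0.0, -0.149]
[50.1, 0.1, 0.2] [-0.0, -0.0, -0.149]
[49.6, 7.5, 0.2] [-0.0, -0.0, -0.149]
[47.9, 14.8, 0.2] [-0.0, -0.0, -0.149]
[45.2, 21.7, 0.2] [-0.0, -0.0, -0.149]
[40.1, -4.7, 7.5] [-0.0, 0.0, -0.0]
[40.1, -4.7, 7.5] [-0.0, 0.0, -0.0]
[40.1, -4.7, 7.5] [-0.0, 0.0, -0.0]
[40.1, -4.7, 7.5] [-0.0, 0.0, -0.0]
[40.1, -4.7, 7.5] [-0.0, 0.0, -0.0]
[40.1, -4.7, 7.5] [-0.0, 0.0, -0.0]
[40.1, -4.7, 7.5] [-0.0, 0.0, -0.0]
[40.1, -4.7, 7.5] [-0.0, 0.0, -0.0]
```

```bash
python3 -m handwheel '[[40,41,-28,0,0,0,-0.149],[40,45,-21,0,0,0,-0.149],[40,47,-14,0,0,0,-0.149],[40,49,-7,0,0,0,-0.149],[40,49,0,0,0,0,-0.149],[40,49,7,0,0,0,-0.149],[40,47,14,0,0,0,-0.149],[40,45,21,0,0,0,-0.149]]'; python3 -m handwheel '[[40,40,-5,7,0,0,0],[40,40,-5,7,0,0,0],[40,40,-5,7,0,0,0],[40,40,-5,7,0,0,0],[40,40,-5,7,0,0,0],[40,40,-5,7,0,0,0],[40,20,-2,4,0,0,0],[40,0,0,0,0,0,0]]'
python3 -c "
from h import *
p,R=pose();print(p,R.round(3)); s=read_state(); print(s['joint_pos'],s['grip_width'],s['wrist_force'])
c=snap('wrist','w1.png',k=1.4)
import pickle;pickle.dump(c,open('w1.pkl','wb'))
c=snap('top','t1.png',crop=(170,90,370,290),k=3)
"
```

```text
time_s: 0.9
eef_pos: [0.4469, -0.2632, 0.2225]
tcp_rot: [2.243, 2.2, -0.0]
wrist_force: [0.8, -0.7, 0.0]
grip_width: 0.0367
gripper_force: 0.0
time_s: 1.7
eef_pos: [0.4201, -0.0015, 0.1761]
tcp_rot: [-2.244, -2.199, 0.001]
wrist_force: [0.4, -0.9, 0.6]
grip_width: 0.0351
gripper_force: 0.0
[ 0.42010612 -0.00145209  0.1760662 ] [[ 0.02   1.    -0.001]
 [ 1.    -0.02  -0.   ]
 [-0.    -0.001 -1.   ]]
[ 0.63754162 -0.06630853 -0.70415944  1.99539918 -0.04596178  1.19784491
 -0.06904069] 0.03511686442642042 [ 0.43146393 -0.87428868  0.59505612]
```

View pics/w1.png

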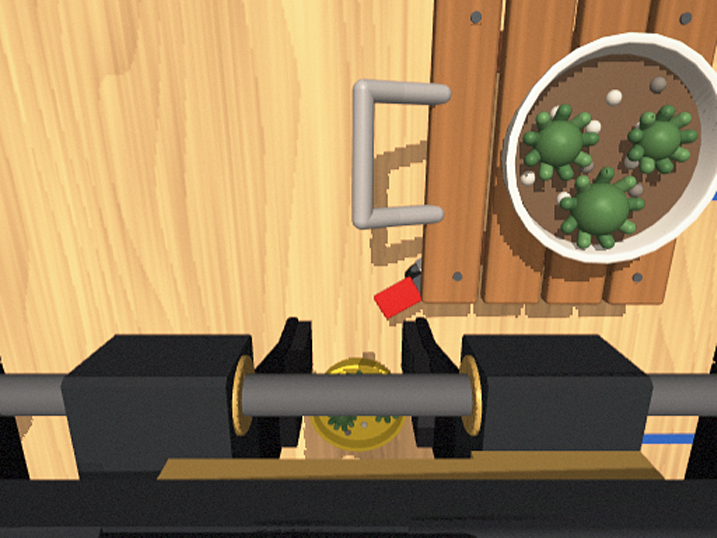

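The wrist view shows the handle bar's centre line at column 363, rows 88–220, and the rear right deck corner at (423,302). The front right corner is at (664,304), and the fingers line up with the bar.

```bash
python3 -c "
from h import *
import pickle; c=pickle.load(open('w1.pkl','rb'))
for u,v,z in [(364,88,.08),(363,220,.08),(423,302,.056),(664,304,.056),(435,0,.056),(398,297,.04)]: print(back(c,(u/1.4,v/1.4),z).round(4))
"
```

```text
[0.4259 0.1002 0.08  ]
[0.4242 0.0297 0.08  ]
[ 0.4631 -0.03    0.056 ]
[ 0.6221 -0.0347  0.056 ]
[0.4661 0.1468 0.056 ]
[ 0.448 -0.032  0.04 ]
```

```bash
python3 -m handwheel '[[40,33,3,0,0,0,0],[40,33,3,0,0,0,0],[40,0,0,30,0,0,0],[40,0,0,30,0,0,0],[40,0,0,25,0,0,0],[40,0,0,15,0,0,0],[40,0,0,8,0,0,0],[40,0,0,0,0,0,0]]'; python3 -m handwheel '[[40,0,0,0,0,0,0],[0,0,0,0,0,0,0],[0,0,0,0,0,0,0],[0,0,0,0,0,0,0],[0,0,0,0,0,0,0],[0,0,0,0,0,0,0],[0,0,0,0,0,0,0],[0,0,0,0,0,0,0]]'
```

```text
time_s: 2.6
eef_pos: [0.4282, 0.0607, 0.0679]
tcp_rot: [-2.25, -2.191, 0.002]
wrist_force: [0.1, -0.6, 0.6]
grip_width: 0.0346
gripper_force: 0.0
time_s: 3.4
eef_pos: [0.4286, 0.0616, 0.0687]
tcp_rot: [2.249, 2.193, 0.0]
wrist_force: [-1.0, 0.2, 2.6]
grip_width: 0.0106
gripper_force: 30.0
```

```bash
python3 -m handwheel '[[0,-3,0,0,0,0,0],[0,-6,1,0,0,0,0],[0,-9,1,0,0,0,0],[0,-9,1,0,0,0,0],[0,-9,1,0,0,0,0],[0,-9,1,0,0,0,0],[0,-9,1,0,0,0,0],[0,-9,1,0,0,0,0]]'; python3 -m handwheel '[[0,-9,1,0,0,0,0],[0,-9,1,0,0,0,0],[0,-9,1,0,0,0,0],[0,-9,1,0,0,0,0],[0,-9,1,0,0,0,0],[0,-9,1,0,0,0,0],[0,-9,1,0,0,0,0],[0,-6,0,0,0,0,0]]'; python3 -c "
from h import *
c=snap('top','t2.png',crop=(190,80,370,280),k=3)
p,R=pose();print(p,R.round(3))
import pickle;pickle.dump(c,open('t2.pkl','wb'))"
```

```text
time_s: 4.2
eef_pos: [0.434, -0.0024, 0.0686]
tcp_rot: [2.249, 2.193, 0.0]
wrist_force: [1.0, 2.0, 2.0]
grip_width: 0.0109
gripper_force: 30.1
time_s: 5.0
eef_pos: [0.4393, -0.0717, 0.0686]
tcp_rot: [2.25, 2.193, 0.0]
wrist_force: [1.2, 2.4, 2.4]
grip_width: 0.0107
gripper_force: 30.1
[ 0.43910838 -0.07251188  0.06852128] [[ 0.026  1.     0.   ]
 [ 1.    -0.026 -0.001]
 [-0.001  0.    -1.   ]]
```

View pics/t2.png

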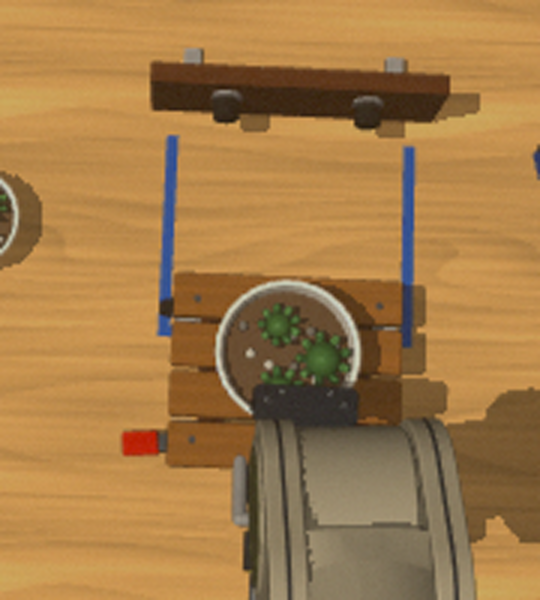

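```bash
python3 -c "
from h import *
import pickle; c=pickle.load(open('t2.pkl','rb'))
for u,v,z in [(175,272,.056),(404,285,.056),(167,466,.056),(172,136,0),(164,334,0),(409,147,0),(406,346,0),(227,121,.038),(369,127,.038),(152,62,.075),(449,76,.075)]: print(u,v,back(c,(190+u/3,80+v/3),z).round(4))
"
```

```text
175 272 [0.6374 0.0204 0.056 ]
404 285 [ 0.6322 -0.1691  0.056 ]
167 466 [0.4777 0.0223 0.056 ]
172 136 [0.7715 0.0266 0.    ]
164 334 [0.5939 0.0283 0.    ]
409 147 [ 0.7681 -0.1838 -0.    ]
406 346 [ 0.5897 -0.1812  0.    ]
227 121 [ 0.7743 -0.0203  0.038 ]
369 127 [ 0.7728 -0.1422  0.038 ]
152 62 [0.811  0.0447 0.075 ]
449 76 [ 0.8069 -0.203   0.075 ]
```

```bash
python3 -m handwheel '[[0,-1,3,0,0,0,-0.005],[0,-2,6,0,0,0,-0.005],[0,-2,8,0,0,0,0],[0,0,8,0,0,0,0],[0,0,8,0,0,0,0],[0,0,8,0,0,0,0],[0,0,8,0,0,0,0],[0,0,8,0,0,0,0]]'; python3 -m handwheel '[[0,0,8,0,0,0,0],[0,0,8,0,0,0,0],[0,0,8,0,0,0,0],[0,0,8,0,0,0,0],[0,0,7,0,0,0,0],[0,0,5,0,0,0,0],[0,0,3,0,0,0,0],[0,0,0,0,0,0,0]]'; python3 -c "
from h import *
c=snap('top','t3.png',crop=(200,80,350,255),k=4)
p,R=pose();print(p,R.round(3))
import pickle;pickle.dump(c,open('t3.pkl','wb'))"
```

```text
time_s: 5.85
eef_pos: [0.4962, -0.0768, 0.0686]
tcp_rot: [-2.238, -2.205, 0.001]
wrist_force: [-2.2, -1.4, 5.8]
grip_width: 0.0109
gripper_force: 30.0
time_s: 6.65
eef_pos: [0.5436, -0.0774, 0.0686]
tcp_rot: [2.238, 2.204, 0.0]
wrist_force: [0.9, -1.7, 3.7]
grip_width: 0.011
gripper_force: 30.1
[ 0.54348066 -0.0773929   0.06861968] [[ 0.015  1.     0.001]
 [ 1.    -0.015 -0.   ]
 [-0.     0.001 -1.   ]]
```

```bash
python3 -c "
import cv2;im=cv2.imread('pics/t3.png');print(im.shape);cv2.imwrite('pics/t3v.png',im[:600])"
```

```text
(700, 600, 3)
```

View pics/t3v.png

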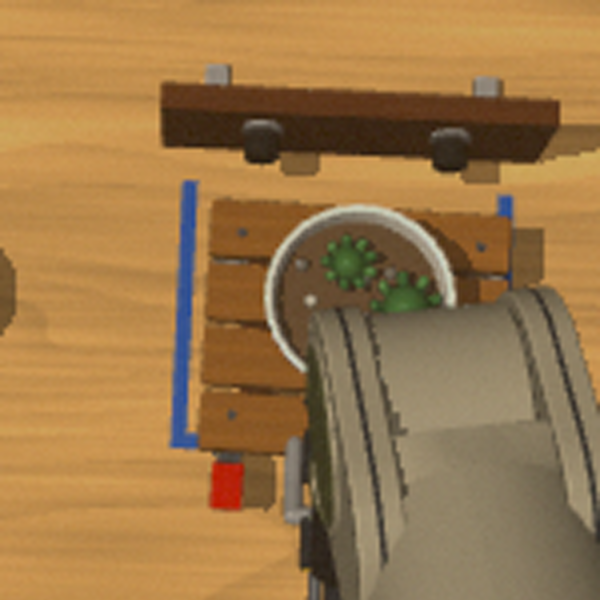

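```bash
python3 -c "
from h import *
import pickle; c=pickle.load(open('t3.pkl','rb'))
for u,v,z in [(212,198,.056),(512,216,.056),(198,447,.056),(262,164,.038),(450,172,.038),(186,182,0),(506,196,0)]: print(u,v,back(c,(200+u/4,80+v/4),z).round(4))
"
```

```text
212 198 [0.7433 0.0117 0.056 ]
512 216 [ 0.7376 -0.1774  0.056 ]
198 447 [0.5846 0.016  0.056 ]
262 164 [ 0.7725 -0.0199  0.038 ]
450 172 [ 0.771  -0.1409  0.038 ]
186 182 [0.771  0.0288 0.    ]
506 196 [ 0.7681 -0.1842  0.    ]
```

```bash
python3 -m handwheel '[[0,0.3,3,0,0,0,-0.005],[0,0.3,4,0,0,0,-0.005],[0,0,4,0,0,0,-0.005],[0,0,4,0,0,0,0],[0,0,3,0,0,0,0],[0,0,2,0,0,0,0],[0,0,1,0,0,0,0],[0,0,0,0,0,0,0]]'; python3 -c "
from h import *
c=snap('top','t4.png',crop=(200,80,350,230),k=4)
p,R=pose();print(p,R.round(3), read_state()['wrist_force'])
import pickle;pickle.dump(c,open('t4.pkl','wb'))"
```

```text
time_s: 7.5
eef_pos: [0.5641, -0.0769, 0.0686]
tcp_rot: [2.221, 2.221, -0.0]
wrist_force: [-1.2, -1.7, 4.6]
grip_width: 0.0109
gripper_force: 30.0
[ 0.56409258 -0.07685735  0.068642  ] [[-0.  1.  0.]
 [ 1.  0. -0.]
 [-0.  0. -1.]] [-0.06890933 -1.52987917  4.47230915]
```

View pics/t4.png

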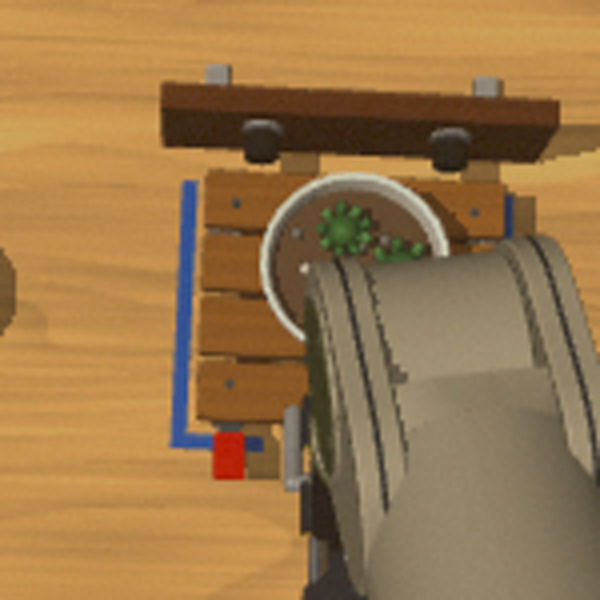

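```bash
python3 -c "
from h import *
import pickle; c=pickle.load(open('t4.pkl','rb'))
for u,v,z in [(206,170,.056),(506,182,.056),(196,416,.056)]: print(u,v,back(c,(200+u/4,80+v/4),z).round(4))
"
```

```text
206 170 [0.7615 0.016  0.056 ]
506 182 [ 0.7597 -0.1736  0.056 ]
196 416 [0.6039 0.0178 0.056 ]
```

```bash
python3 -m handwheel '[[0,0,2,0,0,0,0],[0,0,2,0,0,0,0],[0,0,1,0,0,0,0],[0,0,1,0,0,0,0],[0,0,0.5,0,0,0,0],[0,0,0.5,0,0,0,0],[0,0,0.5,0,0,0,0],[0,0,0.5,0,0,0,0]]'; python3 -m handwheel '[[0,0,0.5,0,0,0,0],[0,0,0.5,0,0,0,0],[0,0,0.5,0,0,0,0],[0,0,0.3,0,0,0,0],[0,0,0.3,0,0,0,0],[0,0,0.3,0,0,0,0],[0,0,0,0,0,0,0],[0,0,0,0,0,0,0]]'
```

```text
time_s: 8.35
eef_pos: [0.5719, -0.0767, 0.0686]
tcp_rot: [-2.221, -2.222, 0.001]
wrist_force: [-0.4, -0.8, 5.8]
grip_width: 0.0115
gripper_force: 30.0
time_s: 9.15
eef_pos: [0.5734, -0.0766, 0.0685]
tcp_rot: [-2.22, -2.221, 0.003]
wrist_force: [-6.3, -0.7, 8.9]
grip_width: 0.0113
gripper_force: 30.0
```

```bash
python3 -m handwheel '[[0,0,0.3,0,0,0,0],[0,0,0,0,0,0,0],[0,0,0.3,0,0,0,0],[0,0,0,0,0,0,0],[0,0,0.2,0,0,0,0],[0,0,0,0,0,0,0],[0,0,0,0,0,0,0],[0,0,0,0,0,0,0]]'; python3 -c "
from h import *
s=read_state();print(s['wrist_force'],s['moment'])"
```

```text
time_s: 9.95
eef_pos: [0.5736, -0.0766, 0.0684]
tcp_rot: [-2.219, -2.22, 0.004]
wrist_force: [-8.4, -0.1, 10.9]
grip_width: 0.011
gripper_force: 30.0
[-8.42139724 -0.13032183 10.94932183] [ 0.03021423  1.85652498 -0.06881263]
```

```bash
python3 -m handwheel '[[0,0,0,-0.2,0,0,0],[0,0,0,-0.2,0,0,0],[0,0,0,-0.2,0,0,0],[0,0,0,0,0,0,0],[0,0,0.2,0,0,0,0],[0,0,0.2,0,0,0,0],[0,0,0,0,0,0,0],[0,0,0,0,0,0,0]]'; python3 -c "
from h import *
s=read_state();print(s['wrist_force'],s['moment'])"
```

```text
time_s: 10.75
eef_pos: [0.5736, -0.0765, 0.0686]
tcp_rot: [-2.219, -2.22, 0.005]
wrist_force: [-8.7, 0.0, 8.4]
grip_width: 0.0112
gripper_force: 30.0
[-8.72364169  0.01987941  8.42226483] [ 0.04652782  1.82630842 -0.12689317]
```

```bash
python3 -m handwheel '[[0,0,0.3,-0.2,0,0,0],[0,0,0.3,-0.2,0,0,0],[0,0,0.3,-0.2,0,0,0],[0,0,0.3,0,0,0,0],[0,0,0.2,0,0,0,0],[0,0,0,0,0,0,0],[0,0,0,0,0,0,0],[0,0,0,0,0,0,0]]'; python3 -c "
from h import *
s=read_state();print(s['wrist_force'],s['moment'])"
```

```text
time_s: 11.55
eef_pos: [0.5739, -0.0765, 0.0686]
tcp_rot: [-2.218, -2.218, 0.008]
wrist_force: [-11.5, 0.5, 7.5]
grip_width: 0.0108
gripper_force: 30.0
[-11.54584277   0.47386705   7.47108821] [ 0.09041249  2.52885252 -0.08055414]
```

```bash
python3 -m handwheel '[[0,0,0.2,0,0,0,0],[0,0,0.2,0,0,0,0],[0,0,0,0,0,0,0],[40,0,0,0,0,0,0],[40,0,0,0,0,0,0],[40,0,0,-15,0,0,0],[40,0,0,-25,0,0,0],[40,0,0,-25,0,0,0]]'; python3 -m handwheel '[[0,0,0,-15,0,0,-0.149],[0,0,0,0,0,0,-0.149],[0,0,0,0,0,0,-0.149],[0,0,0,0,0,0,-0.149],[0,0,0,0,0,0,-0.149],[0,0,0,0,0,0,-0.149],[0,0,0,0,0,0,-0.149],[0,0,0,0,0,0,-0.149]]';  python3 -m handwheel '[[0,0,0,0,0,0,-0.149],[0,0,0,0,0,0,-0.149],[0,0,0,0,0,0,-0.08],[0,0,0,0,0,0,0],[0,0,0,0,0,0,0],[0,0,0,0,0,0,0],[0,0,0,0,0,0,0],[0,0,0,0,0,0,0]]'; python3 -c "
from h import *
s=read_state();print(s['wrist_force'],s['joint_pos']);p,R=pose();print(p,R.round(3))
import pickle
c=snap('wrist','w5.png',k=1.4);pickle.dump(c,open('w5.pkl','wb'))
c=snap('top','t5.png',crop=(200,80,350,230),k=4);pickle.dump(c,open('t5.pkl','wb'))
cv2.imwrite('pics/c5.png',np.vstack([cv2.imread('pics/t5.png')[:,:600],]))
w=cv2.imread('pics/w5.png');t=cv2.imread('pics/t5.png')
cv2.imwrite('pics/m5.png',np.hstack([cv2.resize(w,(460,345))[:, :],cv2.resize(t,(345,345))[:, :340]]))
"
```

```text
time_s: 12.35
eef_pos: [0.5774, -0.0765, 0.1363]
tcp_rot: [-2.221, -2.222, -0.001]
wrist_force: [-0.0, -0.4, 0.1]
grip_width: 0.0335
gripper_force: 0.0
time_s: 13.15
eef_pos: [0.5777, -0.0767, 0.1508]
tcp_rot: [0.581, 3.086, -0.0]
wrist_force: [0.0, 0.5, 1.4]
grip_width: 0.0002
gripper_force: 0.0
time_s: 13.95
eef_pos: [0.5774, -0.0768, 0.1498]
tcp_rot: [0.002, 3.142, -0.0]
wrist_force: [-0.3, -0.7, -0.4]
grip_width: 0.0002
gripper_force: 0.0
[-0.32748558 -0.69314246 -0.3568    ] [ 0.78251737  0.4406567  -0.91951783  1.63357237  0.36569298  1.25052915
  1.3613912 ]
[ 0.57743688 -0.07678785  0.14983873] [[-1.     0.001  0.   ]
 [ 0.001  1.    -0.   ]
 [-0.    -0.    -1.   ]]
```

View pics/m5.png

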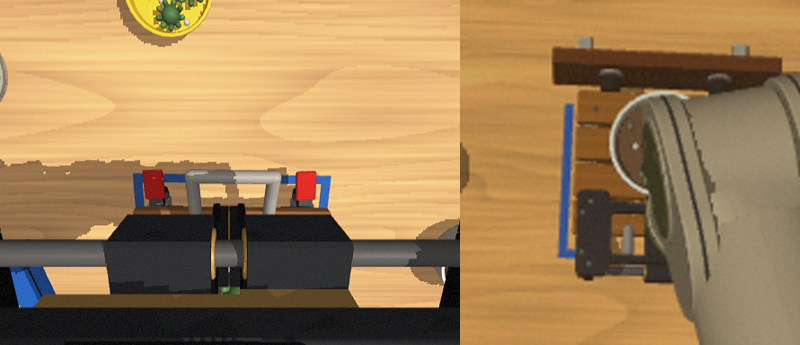

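```bash
python3 -c "
from h import *
import pickle; c=pickle.load(open('w5.pkl','rb')); k=460/512
for n,u,v,z in [('pR',153,184,.04),('pL',306,185,.04),('barR',189,177,.08),('barL',278,177,.08),('deckR',136,208,.056),('deckL',328,209,.056)]: print(n,back(c,(u/k,v/k),z).round(4))
cv2.imwrite('pics/w5c.png',cv2.resize(np.ascontiguousarray(c['img'][180:250,130:390,::-1]),None,fx=3,fy=3,interpolation=cv2.INTER_CUBIC))
c=pickle.load(open('t5.pkl','rb'));q=4*345/600
for u,v,z in [(578-460,90,.056)]: print(back(c,(200+u/q,80+v/q),z))
"
```

```text
pR [ 0.5909 -0.1508  0.04  ]
pL [ 0.5922 -0.0008  0.04  ]
barR [ 0.5715 -0.1095  0.08  ]
barL [ 0.5716 -0.0356  0.08  ]
deckR [ 0.6094 -0.1643  0.056 ]
deckL [0.6107 0.0173 0.056 ]
[0.77032841 0.01673967 0.056     ]
```

The wrist view shows both castors trailing, with the right pedal at (153,184) and the left at (306,185) in the reduced picture. They are 150 mm apart and symmetric about the bar, as they should be. I'll press the left one first.

```bash
python3 -m handwheel '[[0,-5,25,0,0,0,0],[0,-5,25,0,0,0,0],[0,-5,26,10,0,0,0],[0,0,0,25,0,0,0],[0,0,0,25,0,0,0],[0,0,0,25,0,0,0],[0,0,0,13,0,0,0],[0,0,0,5,0,0,0]]';python3 -m handwheel '[[0,0,0,1,0,0,0],[0,0,0,1,0,0,0],[0,0,0,1,0,0,0],[0,0,0,1,0,0,0],[0,0,0,1,0,0,0],[0,0,0,1,0,0,0],[0,0,0,1,0,0,0],[0,0,0,0,0,0,0]]'
```

```text
time_s: 14.85
eef_pos: [0.5919, -0.0009, 0.0456]
tcp_rot: [-0.001, -3.14, -0.0]
wrist_force: [-0.7, 0.0, 0.3]
grip_width: 0.0006
gripper_force: 0.0
time_s: 15.65
eef_pos: [0.5928, -0.0008, 0.0401]
tcp_rot: [0.001, 3.141, -0.0]
wrist_force: [-0.7, -0.6, 3.0]
grip_width: 0.0005
gripper_force: 1.8
```

```bash
python3 -m handwheel '[[0,0,0,1,0,0,0],[0,0,0,1,0,0,0],[0,0,0,1,0,0,0],[0,0,0,1,0,0,0],[0,0,0,1,0,0,0],[0,0,0,1,0,0,0],[0,0,0,1,0,0,0],[0,0,0,0,0,0,0]]'
```

```text
time_s: 16.45
eef_pos: [0.5931, -0.0007, 0.0335]
tcp_rot: [0.001, 3.14, -0.0]
wrist_force: [0.4, -0.3, 6.7]
grip_width: 0.0001
gripper_force: 3.5
```

```bash
python3 -m handwheel '[[0,0,0,1,0,0,0],[0,0,0,1,0,0,0],[0,0,0,0.5,0,0,0],[0,0,0,0.5,0,0,0],[0,0,0,0,0,0,0],[0,0,0,0,0,0,0],[0,0,0,0,0,0,0],[0,0,0,0,0,0,0]]'
```

```text
time_s: 17.25
eef_pos: [0.5935, -0.0006, 0.0316]
tcp_rot: [0.001, 3.139, -0.001]
wrist_force: [-5.6, -0.5, 17.8]
grip_width: 0.0004
gripper_force: 9.1
```

```bash
python3 -m handwheel '[[0,0,0,-4,0,0,0],[0,0,0,-26,0,0,0],[0,0,0,-35,0,0,0],[0,0,-40,0,0,0,0],[0,0,-40,0,0,0,0],[0,0,-40,0,0,0,0],[0,1,-30,0,0,0,0],[0,0,0,0,0,0,0]]';python3 -m handwheel '[[0,0,0,20,0,0,0],[0,0,0,20,0,0,0],[0,0,0,12,0,0,0],[0,0,0,1,0,0,0],[0,0,0,0,0,0,0],[0,0,0,0,0,0,0],[0,0,0,0,0,0,0],[0,0,0,0,0,0,0]]'
```

```text
time_s: 18.05
eef_pos: [0.5905, -0.1571, 0.094]
tcp_rot: [-0.013, -3.141, 0.003]
wrist_force: [-0.3, -0.6, 0.5]
grip_width: 0.0004
gripper_force: 0.0
time_s: 18.85
eef_pos: [0.5916, -0.1509, 0.0423]
tcp_rot: [0.001, 3.141, -0.001]
wrist_force: [0.3, -0.3, 0.4]
grip_width: 0.0005
gripper_force: 0.0
```

```bash
python3 -m handwheel '[[0,0,0,1.5,0,0,0],[0,0,0,1.5,0,0,0],[0,0,0,1.5,0,0,0],[0,0,0,1.5,0,0,0],[0,0,0,1,0,0,0],[0,0,0,1,0,0,0],[0,0,0,1,0,0,0],[0,0,0,0,0,0,0]]';python3 -m handwheel '[[0,0,0,0.5,0,0,0],[0,0,0,0.5,0,0,0],[0,0,0,0.5,0,0,0],[0,0,0,0,0,0,0],[0,0,0,0,0,0,0],[0,0,0,0,0,0,0],[0,0,0,0,0,0,0],[0,0,0,0,0,0,0]]'
```

```text
time_s: 19.65
eef_pos: [0.592, -0.1509, 0.0336]
tcp_rot: [0.001, 3.14, -0.001]
wrist_force: [-1.5, 0.4, 6.9]
grip_width: 0.0003
gripper_force: 3.7
time_s: 20.45
eef_pos: [0.5921, -0.1509, 0.0325]
tcp_rot: [0.001, 3.14, -0.001]
wrist_force: [-3.0, 0.3, 9.9]
grip_width: 0.0003
gripper_force: 5.6
```

```bash
python3 -m handwheel '[[0,0,0,0.4,0,0,0],[0,0,0,0.4,0,0,0],[0,0,0,0,0,0,0],[0,0,0,0,0,0,0],[0,0,0,0,0,0,0],[0,0,0,0,0,0,0],[0,0,0,0,0,0,0],[0,0,0,0,0,0,0]]'
```

```text
time_s: 21.25
eef_pos: [0.5922, -0.1509, 0.0321]
tcp_rot: [0.001, 3.14, -0.001]
wrist_force: [-3.6, 0.6, 14.9]
grip_width: 0.0003
gripper_force: 7.6
```

```bash
python3 -m handwheel '[[0,0,0,-4,0,0,0],[0,0,0,-25,0,0,0],[0,0,0,-40,0,0,0],[0,0,0,-40,0,0,0],[0,20,-30,-20,0,0,0],[0,20,-40,0,0,0,0],[0,20,-40,0,0,0,0],[0,20,-40,0,0,0,0]]';python3 -m handwheel '[[0,20,-40,0,0,0,0],[0,20,-40,0,0,0,0],[0,0,-40,0,0,0,0],[0,0,-40,0,0,0,0],[0,0,0,0,0,0,0],[0,0,0,0,0,0,0],[0,0,0,0,0,0,0],[0,0,0,0,0,0,0]]'; python3 -c "
from h import *
import pickle
c=snap('top','t6.png',crop=(200,80,350,230),k=4);pickle.dump(c,open('t6.pkl','wb'))
"
```

```text
time_s: 22.05
eef_pos: [0.5102, -0.3023, 0.1596]
tcp_rot: [0.001, 3.141, -0.001]
wrist_force: [0.4, -0.2, 0.2]
grip_width: 0.0004
gripper_force: 0.0
time_s: 22.85
eef_pos: [0.4717, -0.4594, 0.1597]
tcp_rot: [-0.002, 3.141, 0.0]
wrist_force: [0.1, -0.6, -0.0]
grip_width: 0.0003
gripper_force: 0.0
```

View pics/t6.png

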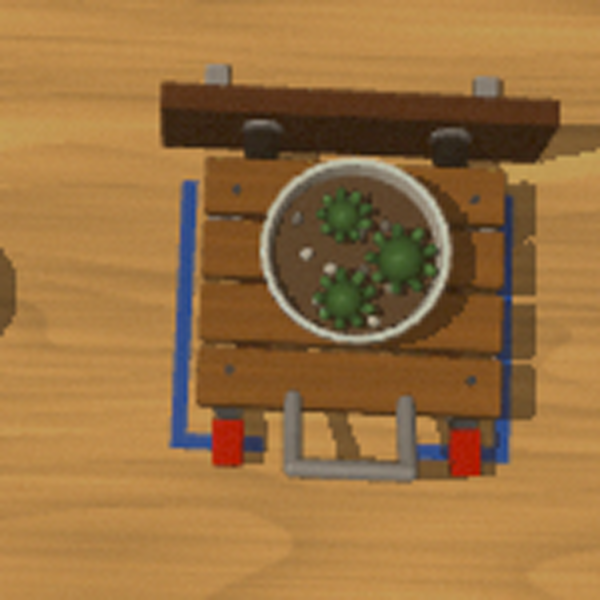

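```bash
python3 -c "
from h import *
import pickle
L=[pickle.load(open(f't{i}.pkl','rb'))  for i in (3,4,5,6)]
g=[cv2.cvtColor(np.ascontiguousarray(c['img']),cv2.COLOR_RGB2GRAY).astype(np.float32) for c in L]
t=g[3][112:170,248:266] # deck left strip in t6
T=cv2.resize(t,None,fx=4,fy=4,interpolation=cv2.INTER_CUBIC)
for n,gi in zip((3,4,5,6),g):
    m=np.eye(2,3,dtype=np.float32); m[:,2]=[248,112+{3:10,4:3,5:0,6:0}[n]]
    try: cc,m=cv2.findTransformECC(t[:45],gi,m,cv2.MOTION_TRANSLATION,(3,200,1e-6),None,3); 
    except Exception as e: print(n,e); continue
    u,v=m[:,2]+[3,4]; print(n,cc,m[:,2],back(L[0],(u,v),.056).round(5))
"
```

```text
3 OpenCV(4.12.0) /io/opencv/modules/video/src/ecc.cpp:589: error: (-7:Iterations do not converge) The algorithm stopped before its convergence. The correlation is going to be minimized. Images may be uncorrelated or non-overlapped in function 'findTransformECC'

4 0.8343124940239601 [248.17133 112.39668] [0.7775  0.01728 0.056  ]
5 0.9691176201935447 [247.84674  112.053696] [0.77838 0.01812 0.056  ]
6 0.9827628880343245 [248.0024  112.02069] [0.77848 0.01773 0.056  ]
```

```bash
python3 -c "
from h import *
import pickle
L={i:pickle.load(open(f't{i}.pkl','rb'))  for i in (3,4,5,6)}
g={i:cv2.cvtColor(np.ascontiguousarray(c['img']),cv2.COLOR_RGB2GRAY).astype(np.float32) for i,c in L.items()}
for r0,r1,c0,c1 in [(116,190,251,262),(116,188,252,266),(172,190,251,264)]:
  for i,s,cs in ((3,10.5,1.5),(4,3.3,0),(5,0,0)):
    best=[]
    for ds in (-.7,0,.7):
      m=np.eye(2,3,dtype=np.float32); m[:,2]=[c0+cs,r0+s+ds]
      try: cc,m=cv2.findTransformECC(g[6][r0:r1,c0:c1].copy(),g[i],m,cv2.MOTION_TRANSLATION,(3,300,1e-6),None,1); best.append((cc,m[0,2]-c0,m[1,2]-r0))
      except Exception: pass
    if best:
      b=max(best); u=(c0+c1)/2;v=(r0+r1)/2
      print(i,np.round(b,3),'dx mm',1e3*(back(L[3],(u,v),.056)-back(L[3],(u+b[1],v+b[2]),.056))[0].round(5))
"
```

```text
3 [ 0.343 -0.262 11.824] dx mm 30.15
4 [ 0.424 -0.11   3.128] dx mm 8.01
5 [ 0.223 -3.582 -2.823] dx mm -6.96
4 [ 0.433 -0.22   2.898] dx mm 7.43
3 [ 9.1000e-01 -1.1000e-02  1.1006e+01] dx mm 27.48
4 [ 0.66  -0.084  3.298] dx mm 8.27
5 [ 0.604 -2.595 -1.805] dx mm -4.34
```

```bash
python3 -c "
from h import *
c=read_camera('wrist');R=cv2.Rodrigues(np.array(c['rvec'],float))[0];p,T=pose();o=-R.T@np.array(c['tvec']);print(T.T@(o-p),T.T@R[2],c['fx'])
plan([(.64,-.32,.16,90,11),(.74,-.19,.14,90,5)])
"
```

```text
[ 0.07731981  0.00057507 -0.16301003] [-2.81148894e-01 -6.46970610e-04  9.59663942e-01] 326.4557793757994
[-15.3, 12.7, -0.0] [-0.0, 0.0, 0.143]
[-13.4, 14.8, -0.0] [-0.0, 0.0, 0.143]
[-11.1, 16.5, -0.0] [-0.0, 0.0, 0.143]
[-8.7, 17.9, -0.0] [-0.0, 0.0, 0.143]
[-6.0, 19.0, -0.0] [-0.0, 0.0, 0.143]
[-3.3, 19.6, -0.0] [-0.0, 0.0, 0.143]
[-0.4, 19.9, -0.0] [-0.0, 0.0, 0.143]
[2.4, 19.8, -0.0] [-0.0, 0.0, 0.143]
[5.2, 19.2, -0.0] [-0.0, 0.0, 0.143]
[7.9, 18.3, -0.0] [-0.0, 0.0, 0.143]
[10.4, 17.0, -0.0] [-0.0, 0.0, 0.143]
[26.0, 20.0, 4.0] [-0.0, -0.0, 0.0]
[26.0, 20.0, 4.0] [-0.0, -0.0, 0.0]
[26.0, 20.0, 4.0] [-0.0, -0.0, 0.0]
[26.0, 20.0, 4.0] [-0.0, -0.0, 0.0]
[26.0, 20.0, 4.0] [-0.0, -0.0, 0.0]
```

```bash
python3 -c "
from rig import finish_job
print(finish_job())"
```

```text
the job is handed in; nothing more can be done
None
```

I rolled the caddy until its castors trailed straight, seated it on both buffers with about 11.5 N in total, set both brakes and handed the job in at about 23 s. The left pedal press reached 17.8 N, just under the 18 N tipping limit. The last picture shows the caddy against the buffers and the dish in place. I did not check how much buffer force remained after release, whether the brakes hold against a tug, or the mouse, petri dish and slide box in a final picture, though the arm never went near them.

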